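Clear the painter's table into its trays

TASK

Tidy up the painting table: stand both amber ink bottles in the wooden tray, stand both paint pots in the green tray, and lay the brush flat in the grey tray. Set the bottles and pots down upright, without dropping them or tipping them over, and leave the roll of yellow tape and the terracotta dish where they are.

Things in the scene. Friction and masses are not known exactly. Their poses are not given: they have to be found in the camera images.
- ink_black: small amber glass ink bottle with a white paper band and a black cap, standing upright: body 36 mm diameter and straight up to 38 mm height, then shoulder and a 22 mm wide cap, 60 mm tall in all, 50 to 100 g. Origin: centre of its underside, z up. It belongs in the wooden tray.
- ink_white: small amber glass ink bottle with a white paper band and a white cap, standing upright: body 36 mm diameter and straight up to 38 mm height, then shoulder and a 22 mm wide cap, 60 mm tall in all, 50 to 100 g. Origin: centre of its underside, z up. It belongs in the wooden tray.
- pot_red: squat white plastic paint pot with a red lid, standing upright: plain cylinder 44 mm diameter, 42 mm tall (lid included, same diameter), 55 to 115 g. Origin: centre of its underside, z up. It belongs in the green tray.
- pot_blue: squat white plastic paint pot with a blue lid, standing upright: plain cylinder 44 mm diameter, 42 mm tall (lid included, same diameter), 55 to 115 g. Origin: centre of its underside, z up. It belongs in the green tray.
- brush: short flat paint brush lying on the table, 110 mm long, 30 to 55 g: wooden handle 20 mm wide, copper ferrule and black bristles 34 mm wide, all 14 mm thick. Origin: on its underside, below the handle near the balance point; x along the brush to the bristles (handle -50 to +12 mm, ferrule to +34, bristles to +60), y across, z up. Belongs in the grey tray.
- wood_tray: brown wooden open tray fixed to the table, outside 140 x 180 x 25 mm high, walls and floor 5 mm thick (inside 130 x 170 mm, floor 5 mm above the table). Origin: centre of its underside, on the table; x along its short side, y along its long side, z up. It lies within 12 degrees of square to the table. For the ink bottles.
- green_tray: green painted open tray fixed to the table, outside 140 x 180 x 25 mm high, walls and floor 5 mm thick (inside 130 x 170 mm, floor 5 mm above the table). Origin: centre of its underside, on the table; x along its short side, y along its long side, z up. It lies within 12 degrees of square to the table. For the paint pots.
- grey_tray: grey plastic open tray fixed to the table, outside 140 x 180 x 25 mm high, walls and floor 5 mm thick (inside 130 x 170 mm, floor 5 mm above the table). Origin: centre of its underside, on the table; x along its short side, y along its long side, z up. It lies within 12 degrees of square to the table. For the brush.
- tape: roll of yellow tape lying flat, 76 mm outside and 52 mm inside diameter, 24 mm high, loose; stands among the things and is to be left alone. Origin: centre of its underside.
- dish: small red-brown terracotta dish, 72 mm across the rim, 35 mm high, loose; stands among the things and is to be left alone. Origin: centre of its underside.

How it is judged:
By the outcome, as a careful person would: the job done as asked, in the order asked, and still so for the second after the job is handed in, with the robot touching nothing.
It also fails if it takes over 120 s, if anything falls off the work surface, if the arm or the gripper's body presses on something with over 40 N, if the wrist force passes 120 N, or if a joint passes its speed limit or range.

ROBOT

A 6-joint arm with a two-finger parallel gripper is mounted at the origin on the work surface. World frame = base frame: x ahead of the robot, y to its left, z up, the work surface at z = 0. Lengths are in m, angles in rad, forces in N, time in s.
With the tool pointing down it reaches from about 0.375 to 0.975 m from the base axis. Payload 3.8 kg.
Tool frame: the origin (TCP) lies midway between the tips of the shut fingers; the grasp point (between the pads) lies 19 mm behind it; z points along the fingers, y is the line along which they close (so a half turn about z gives the same grasp; the last joint's range is limited). The gripper opens to 85 mm and grips with 20 to 120 N. Pads are 22 mm wide; open, the fingers measure 114 mm over their backs; the gripper's body (76 mm by 85 mm) begins 54 mm behind the grasp point. The pads swing forward as they close: fully open they stand 13 mm farther back than shut.
Start: joints at [1.282, 0.264, 1.604, -0, 1.274, -0.037], TCP at [0.168, 0.654, 0.231] pointing down, gripper open.
Joint ranges: [-2.63, 2.63], [-0.94, 2.18], [0.31, 2.57], [-1.31, 4.45], [0, 2.66], [-2.55, 2.55]. Speed limits (rad/s): [2.57, 2.57, 3.14, 3.14, 3.14, 3.14].

INTERFACE

Orientations are given as a rotation vector (axis times angle).
In Python, from workcell import bot, read_camera, camera_info, ticket gives the robot as it stands.
- The arm moves only by the tool servo_tool, never from a script. Its argument "targets" is a list of rows, each an object of numbers: "hand": the closure, from -1 (fully open) to 1 (shut); "x", "y", "z": the shift along the tool's x, y, z as a fraction of full scale; "roll": the turn about the tool's z as a fraction of full scale. In form: [{"hand": .., "x": .., "y": .., "z": .., "roll": ..}, ...]. A call has 1 to 10 rows; each row is the pose to reach, as a shift and turn from the pose commanded when the call began, along the tool's axes at that moment, turning the shorter way round; what a row does not reach only later rows make up. Full scale, the value 1, is 50 cm for a shift and 180 degrees for a turn. A row lasts 1/12 s, in which the tool goes at most 41.7 mm and 7.16 degrees, less where a joint would pass 70% of its speed; a pose out of reach is approached as far as the arm can. A call with a number of a shift or a turn outside -1 to 1 is refused whole. A call with a gripper value outside its range is refused whole. The fingers move at their own pace and stop on an object; "grip_force" is the grip in N (left out, the last holds). Time passes only in rows, so rows that repeat a pose let the fingers close. It gives the time, the measured TCP pose, the force, the opening and the grip force at its end, in the units of the state.
- bot.read_state(): the state, without advancing time (a new reading comes with each control period).
- read_camera(name): name is "side" or "top"; returns the picture (480x640x3 uint8, red, green, blue); there is no depth.
- camera_info(name): a dict with "fx", "fy", "cx", "cy" (pixels), "k1" (the pictures are not rectified: a ray, as slopes to the right and down, at radius r is drawn at 1 + k1 r^2 times it, then the intrinsics apply), "eye" and "orientation" of the camera in the world. Camera axes: x right, y down, z forward; pixel columns grow to the right and rows downward; lengths in m; the calibration is good to about 2 mm. A picture is of the moment at which its call begins. camera_info takes no time and is no camera call.
- ticket.finish_job(): hands the job in; it is judged then, once.
The state is a dict: "time": time; "q": joint angles; "joint_vel": joint speeds; "joint_torque": joint torques, N m; "tool_pos": TCP position; "tcp_rot": TCP orientation; "wrist_force": force on the tool from outside, world axes, zero at the start; "torque": the same for the moment, N m; "width": opening from 0.0 (shut) to 1.0 (fully open); "grip_force": force on a finger pad.
Only numpy, scipy, OpenCV 4.12 (cv2) and the standard library are available. Lean on these libraries where they do the work, as an engineer would, in place of code of your own. Each camera call takes 0.05 s, during which the arm holds its last target. There are 200 camera calls.

## Working session

There is one attempt and no reset: what is moved stays moved. The work goes in short steps, Python scripts to look and compute and a tool call to move; the robot and the scene stay as the last step left them, time stands still between calls to the robot, and variables do not carry over. Pictures are saved under pics/ and viewed, at most 14 in all, crops included, and the job is handed in when it is done.

Besides the shell and the picture viewer there is one more tool, called after "Request:" by a JSON object that holds its "name" and its "arguments". servo_tool: Moves the arm, as the interface text tells. Its arguments: {"type":"object","properties":{"targets":{"type":"array"},"grip_force":{"type":"number"}},"required":["targets"]}

```bash
mkdir -p pics
python3 - <<'E'
from workcell import bot, read_camera, camera_info
import cv2
for n in("top","side"):
    cv2.imwrite(f"pics/{n}0.png",read_camera(n)[:,:,::-1]); print(camera_info(n))
print(bot.read_state())
E
```

```text
{'fx': 516.5606470017441, 'fy': 516.5606470017441, 'cx': 321.7329740152112, 'cy': 236.9941941132866, 'k1': -0.14537504545375288, 'eye': array([ 0.35481346, -0.00468512,  1.09114002]), 'orientation': array([-2.13166619,  2.18100539, -0.13229533])}
{'fx': 533.7700024620996, 'fy': 533.7700024620996, 'cx': 326.1517515353508, 'cy': 241.93216986201105, 'k1': 0.008212155682610495, 'eye': array([ 0.17989072, -0.77426792,  0.53821026]), 'orientation': array([-2.0678106 ,  0.44825655, -0.23422557])}
{'time': 0.1, 'q': array([ 1.28210446e+00,  2.64692265e-01,  1.60524592e+00, -1.12313151e-05,
        1.27371059e+00, -3.68948025e-02]), 'joint_vel': array([ 4.39024215e-04, -1.36017970e-03, -3.72167395e-03,  2.21267215e-03,
        2.03248314e-03,  8.30228334e-05]), 'joint_torque': array([ 9.21813225e-04, -5.16699922e+01, -3.68595278e+01, -1.37171769e-04,
        6.18447419e-03, -1.45784969e-05]), 'tool_pos': array([0.1679846 , 0.65307402, 0.23007221]), 'tcp_rot': array([-0.39443201, -3.11640665,  0.00318945]), 'wrist_force': array([0.03691141, 0.45207308, 0.05026831]), 'torque': array([-0.05692099, -0.0060004 , -0.03455823]), 'grip_force': 0.0, 'width': 0.9983483286865141}
```

View pics/top0.png

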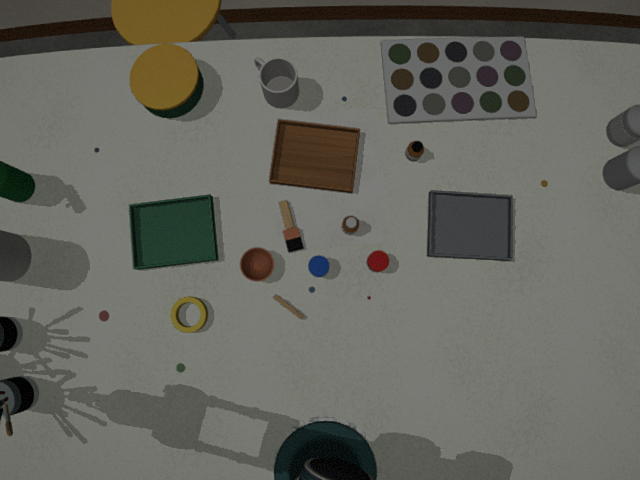

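View pics/side0.png

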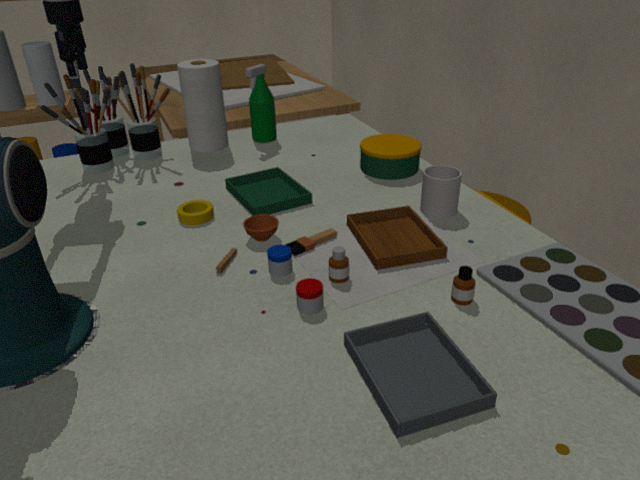

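The top view shows the wood tray at (316,156), green (174,232) and grey (471,226). The black ink is at (416,151), white ink (350,225), blue pot (319,266), red pot (378,261), and the brush at (290,225) with its bristles towards the base. The dish at (257,264) sits close to the brush and the blue pot, and the tape is at (189,315). The side view agrees.

```bash
cat > h.py <<'E'
import numpy as np, cv2
from scipy.spatial.transform import Rotation as R
from workcell import bot, read_camera, camera_info
def cast(n,px,z):
    c=camera_info(n); K=np.array([[c['fx'],0,c['cx']],[0,c['fy'],c['cy']],[0,0,1]])
    u=cv2.undistortPoints(np.array(px,float).reshape(-1,1,2),K,np.array([c['k1'],0,0,0])).reshape(-1,2)
    d=R.from_rotvec(c['orientation']).apply(np.c_[u,np.ones(len(u))])
    return c['eye']+d*((z-c['eye'][2])/d[:,2])[:,None]
def blob(hsv,lo,hi,box):
    x0,y0,x1,y1=box; m=np.zeros(hsv.shape[:2],np.uint8)
    m[y0:y1,x0:x1]=cv2.inRange(hsv,np.array(lo),np.array(hi))[y0:y1,x0:x1]
    m=cv2.morphologyEx(m,cv2.MORPH_CLOSE,np.ones((3,3)))
    cs=cv2.findContours(m,cv2.RETR_EXTERNAL,cv2.CHAIN_APPROX_NONE)[0]
    return max(cs,key=cv2.contourArea)
def cen(c):
    M=cv2.moments(c); return [M['m10']/M['m00'],M['m01']/M['m00']]
E
cat > m.py <<'E'
from h import *
im=cv2.imread("pics/top0.png"); h=cv2.cvtColor(im,cv2.COLOR_BGR2HSV)
def tray(n,lo,hi,box):
    c=blob(h,lo,hi,box); p=cast("top",c.reshape(-1,2),0.025)[:,:2]
    r=cv2.minAreaRect((p*1000).astype(np.float32)); print(n,np.round(r[0]),np.round(r[1]),round(r[2],1), np.round(cv2.boxPoints(r)).tolist())
tray("wood",[3,90,30],[20,255,200],(262,112,368,200))
tray("green",[65,80,20],[95,255,200],(122,188,224,276))
tray("grey",[100,10,30],[130,90,125],(422,184,522,268))
for n,lo,hi,box,z in [("red",[172,120,80],[180,255,255],(360,245,400,280),.042),("blue",[105,120,60],[125,255,255],(300,250,336,285),.042),
  ("blackcap",[0,0,0],[180,255,45],(405,135,430,156),.06),("whitecap",[0,0,120],[180,70,255],(344,215,358,230),.06),
  ("dish",[0,90,30],[14,255,255],(236,244,277,285),.035),("tape",[20,120,60],[35,255,255],(165,290,212,338),.024),
  ("bristle",[0,0,0],[180,255,50],(275,228,308,254),.014),("handle",[8,70,60],[22,255,255],(275,195,302,232),.014)]:
    c=blob(h,lo,hi,box); k,r=cv2.minEnclosingCircle(c); print(n,np.round(cen(c),1),r,cv2.contourArea(c),"c",np.round(cast("top",[cen(c)],z)[0]*1000),"mec",np.round(cast("top",[k],z)[0]*1000))
c=blob(h,[0,60,0],[180,255,255],(276,196,305,253));p=cast("top",c.reshape(-1,2),.014)[:,:2]*1000
r=cv2.minAreaRect(p.astype(np.float32));print("brush",r)
a=cv2.resize(im[190:290,235:400],None,fx=4.8,fy=4.8,interpolation=cv2.INTER_CUBIC);cv2.imwrite("pics/crop0.png",a)
E
python3 m.py
```

```text
wood [664.   7.] [178. 142.] 81.8 [[581.0, -71.0], [722.0, -91.0], [747.0, 85.0], [607.0, 105.0]]
green [507. 311.] [139. 181.] 5.5 [[429.0, 394.0], [446.0, 214.0], [585.0, 228.0], [567.0, 407.0]]
grey [ 506. -318.] [180. 139.] 85.4 [[430.0, -402.0], [568.0, -413.0], [583.0, -234.0], [444.0, -223.0]]
red [385.5 262.5] 2.5000998973846436 3.5 c [ 430. -133.   42.] mec [ 431. -133.   42.]
blue [318.4 265.5] 10.12432861328125 300.0 c [427.   4.  42.] mec [428.   3.  42.]
blackcap [416.8 146.3] 5.62342643737793 82.5 c [ 669. -206.   60.] mec [ 668. -206.   60.]
whitecap [356.7 215.3] 1.581238865852356 0.5 c [526. -76.  60.] mec [526. -74.  60.]
dish [256.7 264. ] 16.848770141601562 835.0 c [434. 130.  35.] mec [434. 130.  35.]
tape [188.2 314.3] 18.10116958618164 960.0 c [333. 276.  24.] mec [333. 275.  24.]
bristle [294.2 244.2] 9.013978004455566 163.0 c [475.  54.  14.] mec [476.  53.  14.]
handle [287.2 217.2] 17.066146850585938 254.0 c [533.  68.  14.] mec [535.  64.  14.]
brush ((516.7686157226562, 63.90898895263672), (107.83544921875, 33.16875457763672), 13.147473335266113)
```

View pics/crop0.png

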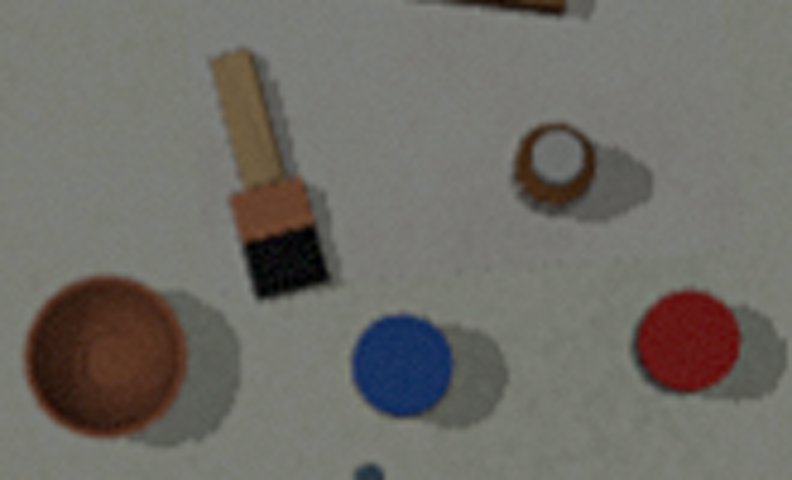

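```bash
cat >> h.py <<'E'
def go(x,y,z,phi=None,s=None):
    "shift (fractions) and roll from the measured pose to a TCP target in mm, closing azimuth phi deg"
    s=s or bot.read_state(); M=R.from_rotvec(s['tcp_rot']).as_matrix()
    d=M.T@(np.array([x,y,z])/1000-s['tool_pos'])/.5
    a=np.degrees(np.arctan2(M[1,1],M[0,1])); r=0 if phi is None else ((a-phi+90)%180-90)/180
    print("t %.1f at"%s['time'],np.round(s['tool_pos']*1000,1),"phi %.1f tilt %.2f w %.2f g %.0f"%(a,np.degrees(np.arccos(-M[2,2])),s['width'],s['grip_force']),"F",np.round(s['wrist_force'],1),"-> x %.4f y %.4f z %.4f roll %.4f"%(*d,r))
E
python3 - <<'E'
from h import *
f=lambda n,p,z:print(n,np.round(cast(*p[:1],p[1],z)*1000,0).tolist())
f("white cap",("top",[(351,222.5)]),.06); f("red",("top",[(378.2,260.8)]),.042)
f("white cap side",("side",[(338.5,250)]),.06); f("black cap side",("side",[(464.5,268.5)]),.06)
f("red side",("side",[(309.5,288.5)]),.042);f("blue side",("side",[(279.5,254)]),.042)
f("palette",("top",[(390,123),(536,117)]),.01)
q=lambda x,y:(235+x/4.8-.4,190+y/4.8-.4)
f("brush: handle end, ferrule/handle, bristle end",("top",[q(231,56),q(264,183),q(293,289)]),.014)
go(512,-66,120,0)
E
```

```text
white cap [[512.0, -64.0, 60.0]]
red [[434.0, -118.0, 42.0]]
white cap side [[508.0, -70.0, 60.0]]
black cap side [[667.0, -208.0, 60.0]]
red side [[429.0, -129.0, 42.0]]
blue side [[421.0, -11.0, 42.0]]
palette [[738.0, -160.0, 10.0], [751.0, -493.0, 10.0]]
brush: handle end, ferrule/handle, bristle end [[568.0, 77.0, 14.0], [511.0, 63.0, 14.0], [464.0, 51.0, 14.0]]
t 0.1 at [168.  653.1 230.1] phi 75.6 tilt 0.12 w 1.00 g 0 F [0.  0.5 0.1] -> x -1.0247 y -1.2209 z 0.2226 roll 0.4199
```

Request:
{"name": "servo_tool", "arguments": {"targets": [{"hand": -0.3, "x": -0.5, "y": -0.6, "z": 0.1, "roll": 0.42}, {"hand": -0.3, "x": -0.5, "y": -0.6, "z": 0.1, "roll": 0.42}, {"hand": -0.3, "x": -0.5, "y": -0.6, "z": 0.1, "roll": 0.42}, {"hand": -0.3, "x": -0.5, "y": -0.6, "z": 0.1, "roll": 0.42}, {"hand": -0.3, "x": -0.5, "y": -0.6, "z": 0.1, "roll": 0.42}, {"hand": -0.3, "x": -0.5, "y": -0.6, "z": 0.1, "roll": 0.42}, {"hand": -0.3, "x": -0.5, "y": -0.6, "z": 0.1, "roll": 0.42}, {"hand": -0.3, "x": -0.5, "y": -0.6, "z": 0.1, "roll": 0.42}, {"hand": -0.3, "x": -0.5, "y": -0.6, "z": 0.1, "roll": 0.42}, {"hand": -0.3, "x": -0.5, "y": -0.6, "z": 0.1, "roll": 0.42}], "grip_force": 40}}

```text
time: 0.93
tool_pos: [0.3358, 0.2966, 0.18]
tcp_rot: [2.152, 2.287, -0.004]
wrist_force: [0.3, 0.0, -0.4]
width: 0.65
grip_force: 0.0
```

```bash
python3 -c "
from h import *
go(511,-65,100,0)"
```

```text
t 0.9 at [335.8 296.6 180. ] phi 3.5 tilt 0.18 w 0.65 g 0 F [ 0.3  0.  -0.4] -> x -0.7428 y 0.3059 z 0.1617 roll 0.0194
```

Request:
{"name": "servo_tool", "arguments": {"targets": [{"hand": -0.3, "x": -0.74, "y": 0.305, "z": 0.13, "roll": 0.02}, {"hand": -0.3, "x": -0.74, "y": 0.305, "z": 0.13, "roll": 0.02}, {"hand": -0.3, "x": -0.74, "y": 0.305, "z": 0.13, "roll": 0.02}, {"hand": -0.3, "x": -0.74, "y": 0.305, "z": 0.13, "roll": 0.02}, {"hand": -0.3, "x": -0.74, "y": 0.305, "z": 0.13, "roll": 0.02}, {"hand": -0.3, "x": -0.74, "y": 0.305, "z": 0.13, "roll": 0.02}, {"hand": -0.3, "x": -0.74, "y": 0.305, "z": 0.13, "roll": 0.02}, {"hand": -0.3, "x": -0.74, "y": 0.305, "z": 0.13, "roll": 0.02}, {"hand": -0.3, "x": -0.74, "y": 0.305, "z": 0.13, "roll": 0.02}, {"hand": -0.3, "x": -0.74, "y": 0.305, "z": 0.13, "roll": 0.02}]}}

```text
time: 1.77
tool_pos: [0.5138, -0.0608, 0.1155]
tcp_rot: [2.216, 2.226, -0.001]
wrist_force: [0.7, -0.4, -0.2]
width: 0.65
grip_force: 0.0
```

Request:
{"name": "servo_tool", "arguments": {"targets": [{"hand": -0.3, "x": 0, "y": 0, "z": 0, "roll": 0}, {"hand": -0.3, "x": 0, "y": 0, "z": 0, "roll": 0}]}}

```text
time: 1.93
tool_pos: [0.5129, -0.0591, 0.1154]
tcp_rot: [-2.217, -2.223, 0.002]
wrist_force: [0.1, 0.1, -0.3]
width: 0.654
grip_force: 0.0
```

```bash
python3 -c "
from h import *
go(511,-65,3,0)
cv2.imwrite('pics/top1.png',read_camera('top')[100:340,220:540,::-1].repeat(2,0).repeat(2,1));cv2.imwrite('pics/side1.png',read_camera('side')[:,:,::-1])"
```

```text
t 1.9 at [512.9 -59.1 115.4] phi 0.2 tilt 0.11 w 0.65 g 0 F [ 0.1  0.1 -0.3] -> x -0.0120 y -0.0035 z 0.2249 roll 0.0009
```

View pics/side1.png

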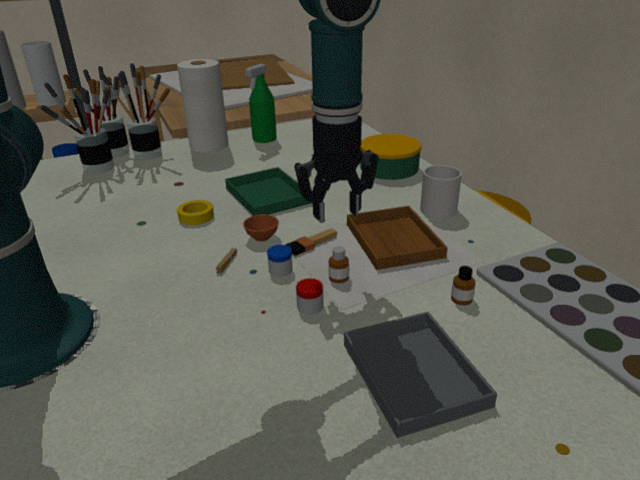

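The gripper hangs over the white bottle: fingertips at (317,210) and (354,207), bottle at (339,265). Descending.

Request:
{"name": "servo_tool", "arguments": {"targets": [{"hand": -0.3, "x": -0.012, "y": -0.003, "z": 0.02, "roll": 0}, {"hand": -0.3, "x": -0.012, "y": -0.003, "z": 0.06, "roll": 0}, {"hand": -0.3, "x": -0.012, "y": -0.003, "z": 0.1, "roll": 0}, {"hand": -0.3, "x": -0.012, "y": -0.003, "z": 0.14, "roll": 0}, {"hand": -0.3, "x": -0.012, "y": -0.003, "z": 0.17, "roll": 0}, {"hand": -0.3, "x": -0.012, "y": -0.003, "z": 0.2, "roll": 0}, {"hand": -0.3, "x": -0.012, "y": -0.003, "z": 0.215, "roll": 0}, {"hand": -0.3, "x": -0.012, "y": -0.003, "z": 0.22, "roll": 0}, {"hand": -0.3, "x": -0.012, "y": -0.003, "z": 0.22, "roll": 0}]}}

```text
time: 2.78
tool_pos: [0.5108, -0.063, 0.0056]
tcp_rot: [-2.212, -2.229, 0.001]
wrist_force: [-0.5, 0.3, 1.1]
width: 0.652
grip_force: 0.0
```

Request:
{"name": "servo_tool", "arguments": {"targets": [{"hand": 0, "x": 0, "y": 0, "z": 0, "roll": 0}, {"hand": 0.1, "x": 0, "y": 0, "z": 0, "roll": 0}, {"hand": 0.2, "x": 0, "y": 0, "z": 0, "roll": 0}, {"hand": 0.3, "x": 0, "y": 0, "z": 0, "roll": 0}, {"hand": 0.4, "x": 0, "y": 0, "z": 0, "roll": 0}, {"hand": 0.5, "x": 0, "y": 0, "z": 0, "roll": 0}, {"hand": 0.5, "x": 0, "y": 0, "z": 0, "roll": 0}, {"hand": 0.5, "x": 0, "y": 0, "z": 0, "roll": 0}], "grip_force": 40}}

```text
time: 3.45
tool_pos: [0.5129, -0.0638, 0.0076]
tcp_rot: [2.214, 2.227, 0.002]
wrist_force: [-0.6, -0.1, 6.5]
width: 0.414
grip_force: 39.7
```

```bash
python3 -c "
from h import *
go(511,-65,105,0)
cv2.imwrite('pics/side2.png',cv2.resize(read_camera('side')[140:340,220:500,::-1],None,fx=2.5,fy=2.5))"
```

```text
t 3.5 at [512.9 -63.8   7.6] phi 0.3 tilt 0.13 w 0.41 g 40 F [-0.6 -0.1  6.5] -> x -0.0023 y -0.0034 z -0.1948 roll 0.0019
```

View pics/side2.png

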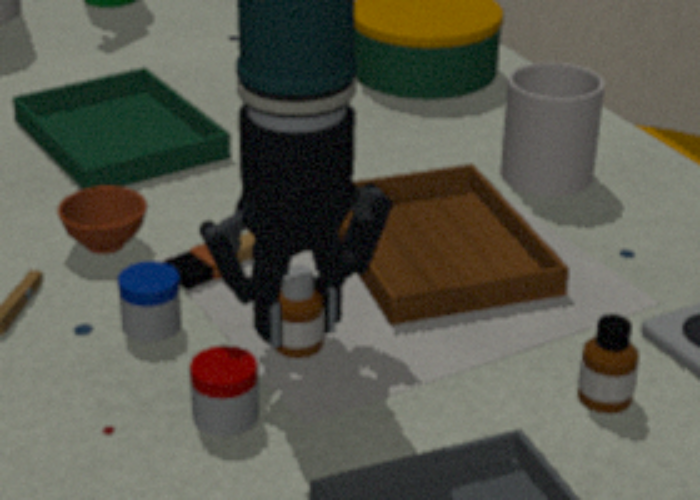

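Grip is on the white bottle at (300,320) in the crop; opening 35 mm.

```bash
python3 -c "
from h import *
go(670,49,110,-8)"
```

```text
t 3.5 at [512.9 -63.8   7.6] phi 0.3 tilt 0.13 w 0.41 g 40 F [-1.2  2.3  6.8] -> x 0.2238 y 0.3160 z -0.2041 roll 0.0463
```

Request:
{"name": "servo_tool", "arguments": {"targets": [{"hand": 0.5, "x": 0, "y": 0, "z": -0.02, "roll": 0}, {"hand": 0.5, "x": 0, "y": 0, "z": -0.08, "roll": 0}, {"hand": 0.5, "x": 0, "y": 0, "z": -0.15, "roll": 0}, {"hand": 0.5, "x": 0.02, "y": 0.03, "z": -0.2, "roll": 0}, {"hand": 0.5, "x": 0.06, "y": 0.08, "z": -0.204, "roll": 0.02}, {"hand": 0.5, "x": 0.1, "y": 0.14, "z": -0.204, "roll": 0.046}, {"hand": 0.5, "x": 0.14, "y": 0.2, "z": -0.204, "roll": 0.046}, {"hand": 0.5, "x": 0.18, "y": 0.26, "z": -0.204, "roll": 0.046}, {"hand": 0.5, "x": 0.21, "y": 0.3, "z": -0.204, "roll": 0.046}, {"hand": 0.5, "x": 0.224, "y": 0.316, "z": -0.204, "roll": 0.046}]}}

```text
time: 4.33
tool_pos: [0.6719, 0.0513, 0.109]
tcp_rot: [2.367, 2.063, 0.004]
wrist_force: [-1.1, 0.4, -0.1]
width: 0.411
grip_force: 40.1
```

Request:
{"name": "servo_tool", "arguments": {"targets": [{"hand": 0.5, "x": 0, "y": 0, "z": 0, "roll": 0}, {"hand": 0.5, "x": 0, "y": 0, "z": 0, "roll": 0}, {"hand": 0.5, "x": 0, "y": 0, "z": 0, "roll": 0}]}}

```text
time: 4.58
tool_pos: [0.6674, 0.0483, 0.1078]
tcp_rot: [-2.369, -2.062, 0.003]
wrist_force: [0.2, -1.0, -0.7]
width: 0.408
grip_force: 40.1
```

```bash
python3 -c "
from h import *
go(670,49,13.5,-8)
cv2.imwrite('pics/side3.png',cv2.resize(read_camera('side')[100:300,240:520,::-1],None,fx=2.5,fy=2.5))"
```

```text
t 4.6 at [667.4  48.3 107.8] phi -7.9 tilt 0.13 w 0.41 g 40 F [ 0.2 -1.  -0.7] -> x 0.0022 y 0.0054 z 0.1886 roll 0.0003
```

View pics/side3.png

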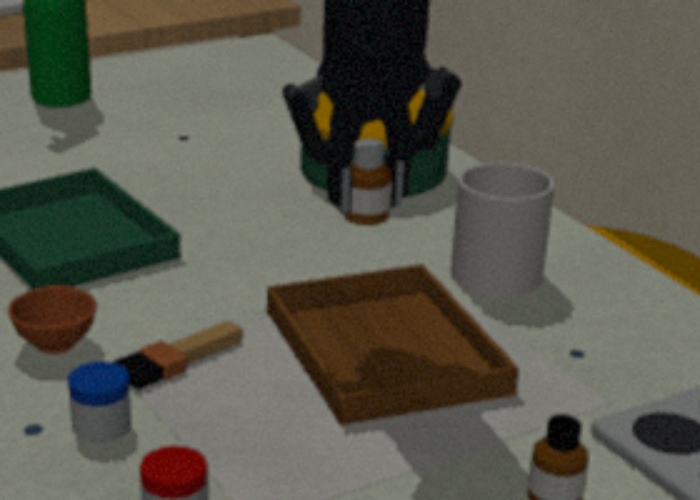

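The white bottle hangs upright in the pads above the wood tray (crop 370,190). Lowering.

Request:
{"name": "servo_tool", "arguments": {"targets": [{"hand": 0.5, "x": 0.002, "y": 0.005, "z": 0.03, "roll": 0}, {"hand": 0.5, "x": 0.002, "y": 0.005, "z": 0.08, "roll": 0}, {"hand": 0.5, "x": 0.002, "y": 0.005, "z": 0.12, "roll": 0}, {"hand": 0.5, "x": 0.002, "y": 0.005, "z": 0.15, "roll": 0}, {"hand": 0.5, "x": 0.002, "y": 0.005, "z": 0.17, "roll": 0}, {"hand": 0.5, "x": 0.002, "y": 0.005, "z": 0.18, "roll": 0}, {"hand": 0.5, "x": 0.002, "y": 0.005, "z": 0.184, "roll": 0}, {"hand": 0.5, "x": 0.002, "y": 0.005, "z": 0.187, "roll": 0}, {"hand": 0.5, "x": 0.002, "y": 0.005, "z": 0.188, "roll": 0}, {"hand": 0.5, "x": 0.002, "y": 0.005, "z": 0.188, "roll": 0}]}}

```text
time: 5.47
tool_pos: [0.6726, 0.05, 0.0154]
tcp_rot: [2.369, 2.062, 0.002]
wrist_force: [-0.2, 0.5, -1.3]
width: 0.405
grip_force: 40.1
```

Request:
{"name": "servo_tool", "arguments": {"targets": [{"hand": 0.5, "x": 0, "y": 0, "z": 0.001, "roll": 0}, {"hand": 0.5, "x": 0, "y": 0, "z": 0.001, "roll": 0}]}}

```text
time: 5.63
tool_pos: [0.6723, 0.05, 0.0146]
tcp_rot: [2.369, 2.062, 0.002]
wrist_force: [0.0, -0.4, -0.6]
width: 0.408
grip_force: 40.1
```

Request:
{"name": "servo_tool", "arguments": {"targets": [{"hand": 0.5, "x": 0, "y": 0, "z": 0.002, "roll": 0}, {"hand": 0.5, "x": 0, "y": 0, "z": 0.004, "roll": 0}, {"hand": 0.5, "x": 0, "y": 0, "z": 0.004, "roll": 0}]}}

```text
time: 5.88
tool_pos: [0.6721, 0.0499, 0.0127]
tcp_rot: [2.369, 2.062, 0.001]
wrist_force: [-0.6, 0.6, 3.4]
width: 0.409
grip_force: 40.4
```

Request:
{"name": "servo_tool", "arguments": {"targets": [{"hand": 0.5, "x": 0, "y": 0, "z": 0.002, "roll": 0}, {"hand": 0.5, "x": 0, "y": 0, "z": 0.002, "roll": 0}]}}

```text
time: 6.05
tool_pos: [0.6721, 0.05, 0.0126]
tcp_rot: [2.369, 2.062, 0.001]
wrist_force: [-3.3, 0.1, 8.7]
width: 0.41
grip_force: 41.0
```

Request:
{"name": "servo_tool", "arguments": {"targets": [{"hand": 0.1, "x": 0, "y": 0, "z": 0, "roll": 0}, {"hand": 0, "x": 0, "y": 0, "z": 0, "roll": 0}, {"hand": -0.3, "x": 0, "y": 0, "z": 0, "roll": 0}, {"hand": -0.3, "x": 0, "y": 0, "z": 0, "roll": 0}, {"hand": -0.3, "x": 0, "y": 0, "z": -0.01, "roll": 0}, {"hand": -0.3, "x": 0, "y": 0, "z": -0.05, "roll": 0}, {"hand": -0.3, "x": 0, "y": 0, "z": -0.1, "roll": 0}, {"hand": -0.3, "x": 0, "y": 0, "z": -0.16, "roll": 0}, {"hand": -0.3, "x": 0, "y": 0, "z": -0.2, "roll": 0}, {"hand": -0.3, "x": 0, "y": 0, "z": -0.2, "roll": 0}]}}

```text
time: 6.88
tool_pos: [0.6758, 0.05, 0.1175]
tcp_rot: [2.365, 2.058, 0.013]
wrist_force: [1.9, -0.1, 1.1]
width: 0.646
grip_force: 0.0
```

```bash
python3 -c "
from h import *
go(668,-206,110,0)"
```

```text
t 6.9 at [675.8  50.  117.5] phi -7.9 tilt 0.59 w 0.65 g 0 F [ 1.9 -0.1  1.1] -> x -0.5094 y 0.0550 z 0.0146 roll -0.0440
```

Request:
{"name": "servo_tool", "arguments": {"targets": [{"hand": -0.3, "x": -0.08, "y": 0.009, "z": 0, "roll": -0.04}, {"hand": -0.3, "x": -0.16, "y": 0.018, "z": 0, "roll": -0.044}, {"hand": -0.3, "x": -0.24, "y": 0.027, "z": 0, "roll": -0.044}, {"hand": -0.3, "x": -0.32, "y": 0.036, "z": 0, "roll": -0.044}, {"hand": -0.3, "x": -0.4, "y": 0.045, "z": 0, "roll": -0.044}, {"hand": -0.3, "x": -0.46, "y": 0.053, "z": 0, "roll": -0.044}, {"hand": -0.3, "x": -0.51, "y": 0.059, "z": 0, "roll": -0.044}, {"hand": -0.3, "x": -0.51, "y": 0.059, "z": 0, "roll": -0.044}, {"hand": -0.3, "x": -0.51, "y": 0.059, "z": 0, "roll": -0.044}, {"hand": -0.3, "x": -0.51, "y": 0.059, "z": 0, "roll": -0.044}]}}

```text
time: 7.72
tool_pos: [0.6652, -0.2062, 0.11]
tcp_rot: [-2.221, -2.22, 0.0]
wrist_force: [0.4, -0.1, -0.2]
width: 0.649
grip_force: 0.0
```

```bash
python3 -c "
from h import *
go(668,-206,5,0)
cv2.imwrite('pics/side4.png',cv2.resize(read_camera('side')[100:340,260:540,::-1],None,fx=2.3,fy=2.3))"
```

```text
t 7.7 at [ 665.2 -206.2  110. ] phi -0.0 tilt 0.09 w 0.65 g 0 F [ 0.4 -0.1 -0.2] -> x 0.0002 y 0.0058 z 0.2101 roll -0.0002
```

View pics/side4.png

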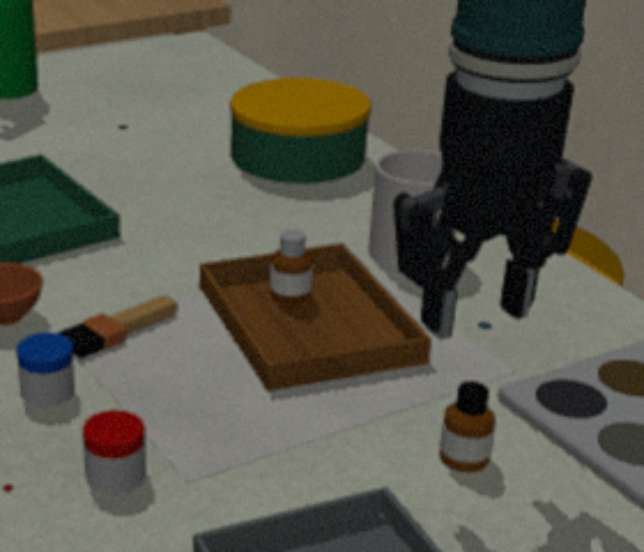

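White bottle stands upright in the wood tray (crop 291,265); the gripper is above the black bottle (468,430). Descending.

Request:
{"name": "servo_tool", "arguments": {"targets": [{"hand": -0.3, "x": 0, "y": 0.004, "z": 0.02, "roll": 0}, {"hand": -0.3, "x": 0, "y": 0.004, "z": 0.06, "roll": 0}, {"hand": -0.3, "x": 0, "y": 0.004, "z": 0.1, "roll": 0}, {"hand": -0.3, "x": 0, "y": 0.004, "z": 0.14, "roll": 0}, {"hand": -0.3, "x": 0, "y": 0.004, "z": 0.17, "roll": 0}, {"hand": -0.3, "x": 0, "y": 0.004, "z": 0.19, "roll": 0}, {"hand": -0.3, "x": 0, "y": 0.004, "z": 0.205, "roll": 0}, {"hand": -0.3, "x": 0, "y": 0.004, "z": 0.208, "roll": 0}, {"hand": -0.3, "x": 0, "y": 0.004, "z": 0.208, "roll": 0}]}}

```text
time: 8.52
tool_pos: [0.6678, -0.2065, 0.0065]
tcp_rot: [-2.221, -2.221, 0.0]
wrist_force: [0.4, -0.5, 0.0]
width: 0.649
grip_force: 0.0
```

Request:
{"name": "servo_tool", "arguments": {"targets": [{"hand": 0, "x": 0, "y": 0, "z": 0, "roll": 0}, {"hand": 0.1, "x": 0, "y": 0, "z": 0, "roll": 0}, {"hand": 0.2, "x": 0, "y": 0, "z": 0, "roll": 0}, {"hand": 0.3, "x": 0, "y": 0, "z": 0, "roll": 0}, {"hand": 0.4, "x": 0, "y": 0, "z": 0, "roll": 0}, {"hand": 0.5, "x": 0, "y": 0, "z": 0, "roll": 0}, {"hand": 0.5, "x": 0, "y": 0, "z": 0, "roll": 0}, {"hand": 0.5, "x": 0, "y": 0, "z": 0, "roll": 0}], "grip_force": 40}}

```text
time: 9.18
tool_pos: [0.669, -0.2073, 0.0085]
tcp_rot: [2.22, 2.219, 0.002]
wrist_force: [-0.3, 0.6, 5.2]
width: 0.409
grip_force: 39.7
```

```bash
python3 -c "
from h import *
go(658,-35,110,-8)"
```

```text
t 9.2 at [ 669.  -207.3    8.5] phi -0.0 tilt 0.17 w 0.41 g 40 F [-0.3  0.6  5.2] -> x 0.3443 y -0.0215 z -0.2033 roll 0.0444
```

Request:
{"name": "servo_tool", "arguments": {"targets": [{"hand": 0.5, "x": 0, "y": 0, "z": -0.02, "roll": 0}, {"hand": 0.5, "x": 0, "y": 0, "z": -0.08, "roll": 0}, {"hand": 0.5, "x": 0, "y": 0, "z": -0.15, "roll": 0}, {"hand": 0.5, "x": 0.03, "y": 0, "z": -0.2, "roll": 0.01}, {"hand": 0.5, "x": 0.09, "y": -0.006, "z": -0.203, "roll": 0.03}, {"hand": 0.5, "x": 0.16, "y": -0.01, "z": -0.203, "roll": 0.044}, {"hand": 0.5, "x": 0.23, "y": -0.015, "z": -0.203, "roll": 0.044}, {"hand": 0.5, "x": 0.29, "y": -0.02, "z": -0.203, "roll": 0.044}, {"hand": 0.5, "x": 0.33, "y": -0.021, "z": -0.203, "roll": 0.044}, {"hand": 0.5, "x": 0.344, "y": -0.021, "z": -0.203, "roll": 0.044}]}}

```text
time: 10.02
tool_pos: [0.6562, -0.0315, 0.1083]
tcp_rot: [-2.366, -2.065, 0.0]
wrist_force: [-0.5, -0.7, -0.6]
width: 0.408
grip_force: 40.0
```

Request:
{"name": "servo_tool", "arguments": {"targets": [{"hand": 0.5, "x": 0, "y": 0, "z": 0, "roll": 0}, {"hand": 0.5, "x": 0, "y": 0, "z": 0, "roll": 0}, {"hand": 0.5, "x": 0, "y": 0, "z": 0, "roll": 0}]}}

```text
time: 10.27
tool_pos: [0.6573, -0.036, 0.1083]
tcp_rot: [2.37, 2.061, -0.001]
wrist_force: [0.3, 0.8, -1.3]
width: 0.407
grip_force: 40.0
```

```bash
python3 -c "
from h import *
go(658,-35,15,-8)"
```

```text
t 10.3 at [657.3 -36.  108.3] phi -8.0 tilt 0.04 w 0.41 g 40 F [ 0.3  0.8 -1.3] -> x 0.0023 y 0.0012 z 0.1866 roll 0.0002
```

Request:
{"name": "servo_tool", "arguments": {"targets": [{"hand": 0.5, "x": 0.002, "y": 0, "z": 0.03, "roll": 0}, {"hand": 0.5, "x": 0.002, "y": 0, "z": 0.08, "roll": 0}, {"hand": 0.5, "x": 0.002, "y": 0, "z": 0.12, "roll": 0}, {"hand": 0.5, "x": 0.002, "y": 0, "z": 0.15, "roll": 0}, {"hand": 0.5, "x": 0.002, "y": 0, "z": 0.17, "roll": 0}, {"hand": 0.5, "x": 0.002, "y": 0, "z": 0.18, "roll": 0}, {"hand": 0.5, "x": 0.002, "y": 0, "z": 0.184, "roll": 0}, {"hand": 0.5, "x": 0.002, "y": 0, "z": 0.187, "roll": 0}, {"hand": 0.5, "x": 0.002, "y": 0, "z": 0.188, "roll": 0}, {"hand": 0.5, "x": 0.002, "y": 0, "z": 0.188, "roll": 0}]}}

```text
time: 11.1
tool_pos: [0.6583, -0.034, 0.0154]
tcp_rot: [2.369, 2.062, 0.002]
wrist_force: [-0.5, -0.8, 0.0]
width: 0.41
grip_force: 40.0
```

Request:
{"name": "servo_tool", "arguments": {"targets": [{"hand": 0.5, "x": 0, "y": 0, "z": 0.002, "roll": 0}, {"hand": 0.5, "x": 0, "y": 0, "z": 0.003, "roll": 0}, {"hand": 0.5, "x": 0, "y": 0, "z": 0.003, "roll": 0}]}}

```text
time: 11.35
tool_pos: [0.658, -0.0337, 0.0136]
tcp_rot: [2.369, 2.062, 0.002]
wrist_force: [0.6, -1.0, 2.1]
width: 0.408
grip_force: 40.1
```

Request:
{"name": "servo_tool", "arguments": {"targets": [{"hand": 0.5, "x": 0, "y": 0, "z": 0.002, "roll": 0}, {"hand": 0.5, "x": 0, "y": 0, "z": 0.002, "roll": 0}]}}

```text
time: 11.52
tool_pos: [0.658, -0.0337, 0.0135]
tcp_rot: [2.369, 2.062, 0.001]
wrist_force: [-2.3, 0.7, 8.4]
width: 0.405
grip_force: 40.7
```

Request:
{"name": "servo_tool", "arguments": {"targets": [{"hand": 0.1, "x": 0, "y": 0, "z": 0, "roll": 0}, {"hand": 0, "x": 0, "y": 0, "z": 0, "roll": 0}, {"hand": -0.3, "x": 0, "y": 0, "z": 0, "roll": 0}, {"hand": -0.3, "x": 0, "y": 0, "z": 0, "roll": 0}, {"hand": -0.3, "x": 0, "y": 0, "z": -0.01, "roll": 0}, {"hand": -0.3, "x": 0, "y": 0, "z": -0.05, "roll": 0}, {"hand": -0.3, "x": 0, "y": 0, "z": -0.1, "roll": 0}, {"hand": -0.5, "x": 0, "y": 0, "z": -0.16, "roll": 0}, {"hand": -0.5, "x": 0, "y": 0, "z": -0.2, "roll": 0}, {"hand": -0.5, "x": 0, "y": 0, "z": -0.2, "roll": 0}]}}

```text
time: 12.35
tool_pos: [0.6615, -0.0341, 0.1184]
tcp_rot: [2.364, 2.058, 0.011]
wrist_force: [1.9, -0.0, 0.8]
width: 0.75
grip_force: 0.0
```

```bash
python3 -c "
from h import *
go(433,-118,110,0)"
```

```text
t 12.3 at [661.5 -34.1 118.4] phi -7.9 tilt 0.59 w 0.75 g 0 F [ 1.9 -0.   0.8] -> x -0.2292 y -0.4296 z 0.0123 roll -0.0440
```

Request:
{"name": "servo_tool", "arguments": {"targets": [{"hand": -0.5, "x": -0.03, "y": -0.06, "z": 0, "roll": -0.03}, {"hand": -0.5, "x": -0.07, "y": -0.13, "z": 0, "roll": -0.044}, {"hand": -0.5, "x": -0.11, "y": -0.2, "z": 0, "roll": -0.044}, {"hand": -0.5, "x": -0.15, "y": -0.27, "z": 0, "roll": -0.044}, {"hand": -0.5, "x": -0.18, "y": -0.33, "z": 0, "roll": -0.044}, {"hand": -0.5, "x": -0.21, "y": -0.39, "z": 0, "roll": -0.044}, {"hand": -0.5, "x": -0.229, "y": -0.422, "z": 0, "roll": -0.044}, {"hand": -0.5, "x": -0.229, "y": -0.422, "z": 0, "roll": -0.044}, {"hand": -0.5, "x": -0.229, "y": -0.422, "z": 0, "roll": -0.044}, {"hand": -0.5, "x": -0.229, "y": -0.422, "z": 0, "roll": -0.044}]}}

```text
time: 13.18
tool_pos: [0.4335, -0.1181, 0.1121]
tcp_rot: [2.221, 2.22, 0.001]
wrist_force: [0.5, -0.2, 0.8]
width: 0.749
grip_force: 0.0
```

```bash
python3 -c "
from h import *
go(433,-118,4,0)
cv2.imwrite('pics/side5.png',cv2.resize(read_camera('side')[100:340,230:510,::-1],None,fx=2.3,fy=2.3))"
```

```text
t 13.2 at [ 433.5 -118.1  112.1] phi -0.0 tilt 0.08 w 0.75 g 0 F [ 0.5 -0.2  0.8] -> x 0.0003 y -0.0013 z 0.2162 roll -0.0002
```

View pics/side5.png

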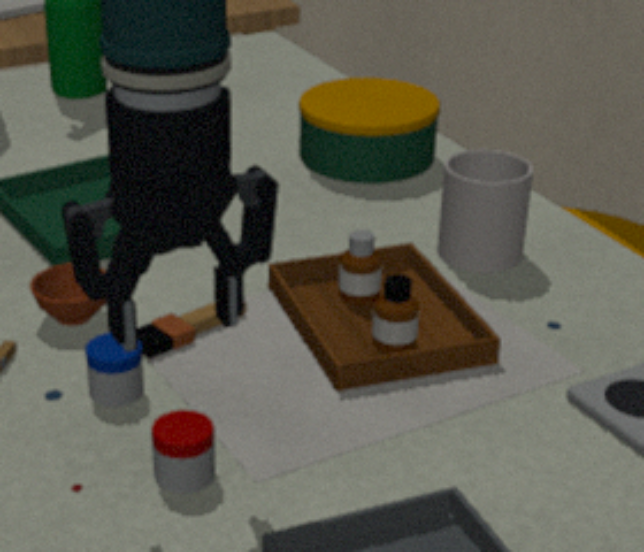

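Both bottles stand upright in the wood tray (crop 360,270 and 395,315); the gripper is over the red pot (184,450).

Request:
{"name": "servo_tool", "arguments": {"targets": [{"hand": -0.5, "x": 0, "y": -0.001, "z": 0.02, "roll": 0}, {"hand": -0.5, "x": 0, "y": -0.001, "z": 0.06, "roll": 0}, {"hand": -0.5, "x": 0, "y": -0.001, "z": 0.1, "roll": 0}, {"hand": -0.5, "x": 0, "y": -0.001, "z": 0.14, "roll": 0}, {"hand": -0.5, "x": 0, "y": -0.001, "z": 0.17, "roll": 0}, {"hand": -0.5, "x": 0, "y": -0.001, "z": 0.19, "roll": 0}, {"hand": -0.5, "x": 0, "y": -0.001, "z": 0.21, "roll": 0}, {"hand": -0.5, "x": 0, "y": -0.001, "z": 0.217, "roll": 0}, {"hand": -0.5, "x": 0, "y": -0.001, "z": 0.217, "roll": 0}]}}

```text
time: 13.98
tool_pos: [0.4317, -0.1177, 0.0023]
tcp_rot: [-2.22, -2.221, 0.001]
wrist_force: [-0.3, -0.9, -0.4]
width: 0.746
grip_force: 0.0
```

Request:
{"name": "servo_tool", "arguments": {"targets": [{"hand": -0.2, "x": 0, "y": 0, "z": 0, "roll": 0}, {"hand": -0.1, "x": 0, "y": 0, "z": 0, "roll": 0}, {"hand": 0, "x": 0, "y": 0, "z": 0, "roll": 0}, {"hand": 0.1, "x": 0, "y": 0, "z": 0, "roll": 0}, {"hand": 0.2, "x": 0, "y": 0, "z": 0, "roll": 0}, {"hand": 0.3, "x": 0, "y": 0, "z": 0, "roll": 0}, {"hand": 0.3, "x": 0, "y": 0, "z": 0, "roll": 0}, {"hand": 0.3, "x": 0, "y": 0, "z": 0, "roll": 0}], "grip_force": 40}}

```text
time: 14.65
tool_pos: [0.4332, -0.1184, 0.0044]
tcp_rot: [2.22, 2.22, 0.002]
wrist_force: [-0.3, -0.7, 6.3]
width: 0.511
grip_force: 40.5
```

```bash
python3 -c "
from h import *
u=np.array([-.096,.995])
for k in(42,-42):print(np.array([507,311])+k*u)
go(503,353,110,5.5)
go(511,269,110,5.5)"
```

```text
[502.968 352.79 ]
[511.032 269.21 ]
t 14.7 at [ 433.2 -118.4    4.4] phi -0.0 tilt 0.13 w 0.51 g 40 F [-0.3 -0.7  6.3] -> x 0.9427 y 0.1398 z -0.2115 roll -0.0306
t 14.7 at [ 433.2 -118.4    4.4] phi -0.0 tilt 0.13 w 0.51 g 40 F [-0.3 -0.7  6.3] -> x 0.7747 y 0.1559 z -0.2114 roll -0.0306
```

Request:
{"name": "servo_tool", "arguments": {"targets": [{"hand": 0.3, "x": 0, "y": 0, "z": -0.02, "roll": 0}, {"hand": 0.3, "x": 0, "y": 0, "z": -0.08, "roll": 0}, {"hand": 0.3, "x": 0, "y": 0, "z": -0.15, "roll": 0}, {"hand": 0.3, "x": 0.03, "y": 0, "z": -0.2, "roll": 0}, {"hand": 0.3, "x": 0.08, "y": 0.01, "z": -0.211, "roll": -0.01}, {"hand": 0.3, "x": 0.15, "y": 0.02, "z": -0.211, "roll": -0.02}, {"hand": 0.3, "x": 0.22, "y": 0.03, "z": -0.211, "roll": -0.03}, {"hand": 0.3, "x": 0.29, "y": 0.04, "z": -0.211, "roll": -0.03}, {"hand": 0.3, "x": 0.36, "y": 0.05, "z": -0.211, "roll": -0.03}, {"hand": 0.3, "x": 0.43, "y": 0.06, "z": -0.211, "roll": -0.03}]}}

```text
time: 15.48
tool_pos: [0.4616, 0.0985, 0.1093]
tcp_rot: [2.114, 2.323, 0.0]
wrist_force: [-0.2, 0.5, -1.4]
width: 0.504
grip_force: 40.9
```

Request:
{"name": "servo_tool", "arguments": {"targets": [{"hand": 0.3, "x": 0.07, "y": 0.016, "z": 0, "roll": 0}, {"hand": 0.3, "x": 0.14, "y": 0.032, "z": 0, "roll": 0}, {"hand": 0.3, "x": 0.21, "y": 0.048, "z": 0, "roll": 0}, {"hand": 0.3, "x": 0.28, "y": 0.064, "z": 0, "roll": 0}, {"hand": 0.3, "x": 0.35, "y": 0.08, "z": 0, "roll": 0}, {"hand": 0.3, "x": 0.42, "y": 0.1, "z": 0, "roll": 0}, {"hand": 0.3, "x": 0.47, "y": 0.12, "z": 0, "roll": 0}, {"hand": 0.3, "x": 0.5, "y": 0.126, "z": 0, "roll": 0}, {"hand": 0.3, "x": 0.5, "y": 0.126, "z": 0, "roll": 0}, {"hand": 0.3, "x": 0.5, "y": 0.126, "z": 0, "roll": 0}]}}

```text
time: 16.32
tool_pos: [0.5007, 0.3515, 0.1085]
tcp_rot: [2.113, 2.325, -0.003]
wrist_force: [-0.3, -0.7, -0.9]
width: 0.506
grip_force: 40.9
```

```bash
python3 -c "
from h import *
go(503,353,11,5.5)"
```

```text
t 16.3 at [500.7 351.5 108.5] phi 5.5 tilt 0.10 w 0.51 g 41 F [-0.3 -0.7 -0.9] -> x 0.0027 y 0.0051 z 0.1951 roll -0.0001
```

Request:
{"name": "servo_tool", "arguments": {"targets": [{"hand": 0.3, "x": 0.002, "y": 0.004, "z": 0.03, "roll": 0}, {"hand": 0.3, "x": 0.002, "y": 0.004, "z": 0.08, "roll": 0}, {"hand": 0.3, "x": 0.002, "y": 0.004, "z": 0.12, "roll": 0}, {"hand": 0.3, "x": 0.002, "y": 0.004, "z": 0.15, "roll": 0}, {"hand": 0.3, "x": 0.002, "y": 0.004, "z": 0.17, "roll": 0}, {"hand": 0.3, "x": 0.002, "y": 0.004, "z": 0.185, "roll": 0}, {"hand": 0.3, "x": 0.002, "y": 0.004, "z": 0.191, "roll": 0}, {"hand": 0.3, "x": 0.002, "y": 0.004, "z": 0.195, "roll": 0}, {"hand": 0.3, "x": 0.002, "y": 0.004, "z": 0.195, "roll": 0}, {"hand": 0.3, "x": 0.002, "y": 0.004, "z": 0.195, "roll": 0}]}}

```text
time: 17.15
tool_pos: [0.5039, 0.3533, 0.0122]
tcp_rot: [2.114, 2.323, 0.002]
wrist_force: [0.4, 0.4, -0.8]
width: 0.506
grip_force: 40.9
```

Request:
{"name": "servo_tool", "arguments": {"targets": [{"hand": 0.3, "x": 0, "y": 0, "z": 0.002, "roll": 0}, {"hand": 0.3, "x": 0, "y": 0, "z": 0.004, "roll": 0}, {"hand": 0.3, "x": 0, "y": 0, "z": 0.004, "roll": 0}]}}

```text
time: 17.4
tool_pos: [0.5034, 0.3531, 0.0096]
tcp_rot: [2.114, 2.324, 0.001]
wrist_force: [0.4, -0.6, -0.5]
width: 0.506
grip_force: 40.9
```

Request:
{"name": "servo_tool", "arguments": {"targets": [{"hand": 0.3, "x": 0, "y": 0, "z": 0.002, "roll": 0}, {"hand": 0.3, "x": 0, "y": 0, "z": 0.002, "roll": 0}]}}

```text
time: 17.57
tool_pos: [0.5034, 0.3532, 0.0094]
tcp_rot: [2.114, 2.324, 0.0]
wrist_force: [-2.2, -1.6, 5.6]
width: 0.504
grip_force: 41.5
```

Request:
{"name": "servo_tool", "arguments": {"targets": [{"hand": 0.3, "x": 0, "y": 0, "z": 0.001, "roll": 0}, {"hand": 0.3, "x": 0, "y": 0, "z": 0.001, "roll": 0}]}}

```text
time: 17.73
tool_pos: [0.5034, 0.3532, 0.0094]
tcp_rot: [2.114, 2.324, 0.0]
wrist_force: [-3.1, -2.3, 9.4]
width: 0.505
grip_force: 41.9
```

Request:
{"name": "servo_tool", "arguments": {"targets": [{"hand": -0.1, "x": 0, "y": 0, "z": 0, "roll": 0}, {"hand": -0.2, "x": 0, "y": 0, "z": 0, "roll": 0}, {"hand": -0.5, "x": 0, "y": 0, "z": 0, "roll": 0}, {"hand": -0.5, "x": 0, "y": 0, "z": 0, "roll": 0}, {"hand": -0.5, "x": 0, "y": 0, "z": -0.01, "roll": 0}, {"hand": -0.5, "x": 0, "y": 0, "z": -0.05, "roll": 0}, {"hand": -0.5, "x": 0, "y": 0, "z": -0.1, "roll": 0}, {"hand": -0.5, "x": 0, "y": 0, "z": -0.16, "roll": 0}, {"hand": -0.5, "x": 0, "y": 0, "z": -0.2, "roll": 0}, {"hand": -0.5, "x": 0, "y": 0, "z": -0.2, "roll": 0}]}}

```text
time: 18.57
tool_pos: [0.5067, 0.3552, 0.114]
tcp_rot: [2.113, 2.322, 0.015]
wrist_force: [0.7, -0.3, 1.5]
width: 0.753
grip_force: 0.0
```

```bash
python3 -c "
from h import *
go(427,4,110,0)"
```

```text
t 18.6 at [506.7 355.2 114. ] phi 5.4 tilt 0.57 w 0.75 g 0 F [ 0.7 -0.3  1.5] -> x -0.6844 y -0.2248 z 0.0028 roll 0.0300
```

Request:
{"name": "servo_tool", "arguments": {"targets": [{"hand": -0.5, "x": -0.07, "y": -0.023, "z": 0, "roll": 0.02}, {"hand": -0.5, "x": -0.14, "y": -0.046, "z": 0, "roll": 0.03}, {"hand": -0.5, "x": -0.21, "y": -0.069, "z": 0, "roll": 0.03}, {"hand": -0.5, "x": -0.29, "y": -0.095, "z": 0, "roll": 0.03}, {"hand": -0.5, "x": -0.37, "y": -0.12, "z": 0, "roll": 0.03}, {"hand": -0.5, "x": -0.45, "y": -0.145, "z": 0, "roll": 0.03}, {"hand": -0.5, "x": -0.53, "y": -0.17, "z": 0, "roll": 0.03}, {"hand": -0.5, "x": -0.6, "y": -0.195, "z": 0, "roll": 0.03}, {"hand": -0.5, "x": -0.65, "y": -0.21, "z": 0, "roll": 0.03}, {"hand": -0.5, "x": -0.682, "y": -0.219, "z": 0, "roll": 0.03}]}}

```text
time: 19.4
tool_pos: [0.4247, 0.0008, 0.1073]
tcp_rot: [-2.223, -2.219, 0.002]
wrist_force: [0.2, 0.1, 0.4]
width: 0.747
grip_force: 0.0
```

Request:
{"name": "servo_tool", "arguments": {"targets": [{"hand": -0.5, "x": 0, "y": 0, "z": 0, "roll": 0}, {"hand": -0.5, "x": 0, "y": 0, "z": 0, "roll": 0}, {"hand": -0.5, "x": 0, "y": 0, "z": 0, "roll": 0}]}}

```text
time: 19.65
tool_pos: [0.4263, 0.0036, 0.1077]
tcp_rot: [-2.222, -2.221, -0.0]
wrist_force: [-0.4, -1.8, -0.3]
width: 0.75
grip_force: 0.0
```

```bash
python3 -c "
from h import *
go(427,4,3,0)
cv2.imwrite('pics/side6.png',cv2.resize(read_camera('side')[100:340,180:460,::-1],None,fx=2.3,fy=2.3))"
```

```text
t 19.6 at [426.3   3.6 107.7] phi -0.0 tilt 0.03 w 0.75 g 0 F [-0.4 -1.8 -0.3] -> x 0.0007 y 0.0014 z 0.2093 roll -0.0002
```

View pics/side6.png

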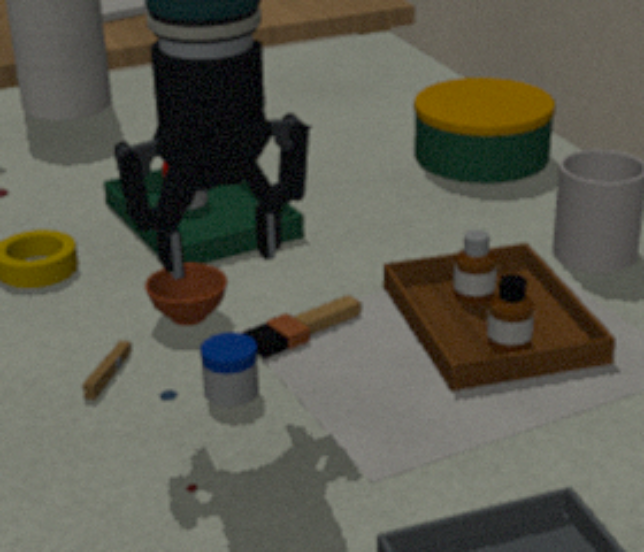

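The gripper is over the blue pot (crop 230,370). Its fingers will come down clear of the brush bristles (268,340) and the dish (187,290).

Request:
{"name": "servo_tool", "arguments": {"targets": [{"hand": -0.5, "x": 0, "y": 0.001, "z": 0.02, "roll": 0}, {"hand": -0.5, "x": 0, "y": 0.001, "z": 0.06, "roll": 0}, {"hand": -0.5, "x": 0, "y": 0.001, "z": 0.1, "roll": 0}, {"hand": -0.5, "x": 0, "y": 0.001, "z": 0.14, "roll": 0}, {"hand": -0.5, "x": 0, "y": 0.001, "z": 0.17, "roll": 0}, {"hand": -0.5, "x": 0, "y": 0.001, "z": 0.19, "roll": 0}, {"hand": -0.5, "x": 0, "y": 0.001, "z": 0.205, "roll": 0}, {"hand": -0.5, "x": 0, "y": 0.001, "z": 0.209, "roll": 0}, {"hand": -0.5, "x": 0, "y": 0.001, "z": 0.209, "roll": 0}]}}

```text
time: 20.45
tool_pos: [0.4266, 0.0035, 0.0028]
tcp_rot: [-2.22, -2.221, 0.001]
wrist_force: [-0.1, -0.4, 1.1]
width: 0.746
grip_force: 0.0
```

Request:
{"name": "servo_tool", "arguments": {"targets": [{"hand": -0.2, "x": 0, "y": 0, "z": 0, "roll": 0}, {"hand": -0.1, "x": 0, "y": 0, "z": 0, "roll": 0}, {"hand": 0, "x": 0, "y": 0, "z": 0, "roll": 0}, {"hand": 0.1, "x": 0, "y": 0, "z": 0, "roll": 0}, {"hand": 0.2, "x": 0, "y": 0, "z": 0, "roll": 0}, {"hand": 0.3, "x": 0, "y": 0, "z": 0, "roll": 0}, {"hand": 0.3, "x": 0, "y": 0, "z": 0, "roll": 0}, {"hand": 0.3, "x": 0, "y": 0, "z": 0, "roll": 0}], "grip_force": 40}}

```text
time: 21.12
tool_pos: [0.4279, 0.0031, 0.0044]
tcp_rot: [2.221, 2.22, 0.002]
wrist_force: [-0.6, 0.5, 6.2]
width: 0.506
grip_force: 40.2
```

```bash
python3 -c "
from h import *
go(511,269,110,5.5)"
```

```text
t 21.1 at [427.9   3.1   4.4] phi -0.0 tilt 0.12 w 0.51 g 40 F [-0.6  0.5  6.2] -> x 0.5318 y 0.1665 z -0.2109 roll -0.0307
```

Request:
{"name": "servo_tool", "arguments": {"targets": [{"hand": 0.3, "x": 0, "y": 0, "z": -0.02, "roll": 0}, {"hand": 0.3, "x": 0, "y": 0, "z": -0.08, "roll": 0}, {"hand": 0.3, "x": 0, "y": 0, "z": -0.15, "roll": 0}, {"hand": 0.3, "x": 0, "y": 0, "z": -0.2, "roll": 0}, {"hand": 0.3, "x": 0.04, "y": 0.012, "z": -0.211, "roll": -0.01}, {"hand": 0.3, "x": 0.1, "y": 0.03, "z": -0.211, "roll": -0.02}, {"hand": 0.3, "x": 0.17, "y": 0.052, "z": -0.211, "roll": -0.031}, {"hand": 0.3, "x": 0.24, "y": 0.075, "z": -0.211, "roll": -0.031}, {"hand": 0.3, "x": 0.31, "y": 0.097, "z": -0.211, "roll": -0.031}, {"hand": 0.3, "x": 0.38, "y": 0.12, "z": -0.211, "roll": -0.031}]}}

```text
time: 21.95
tool_pos: [0.4868, 0.1947, 0.1094]
tcp_rot: [2.111, 2.326, 0.0]
wrist_force: [0.2, -1.0, -0.5]
width: 0.504
grip_force: 40.9
```

Request:
{"name": "servo_tool", "arguments": {"targets": [{"hand": 0.3, "x": 0.06, "y": 0.025, "z": 0, "roll": 0}, {"hand": 0.3, "x": 0.11, "y": 0.045, "z": 0, "roll": 0}, {"hand": 0.3, "x": 0.14, "y": 0.055, "z": 0, "roll": 0}, {"hand": 0.3, "x": 0.155, "y": 0.06, "z": 0, "roll": 0}, {"hand": 0.3, "x": 0.155, "y": 0.06, "z": 0, "roll": 0}, {"hand": 0.3, "x": 0.155, "y": 0.06, "z": 0, "roll": 0}, {"hand": 0.3, "x": 0.155, "y": 0.06, "z": 0, "roll": 0}]}}

```text
time: 22.53
tool_pos: [0.5084, 0.2716, 0.1085]
tcp_rot: [-2.112, -2.326, 0.002]
wrist_force: [0.6, -0.1, -0.5]
width: 0.508
grip_force: 40.9
```

```bash
python3 -c "
from h import *
go(511,269,10.5,5.5)"
```

```text
t 22.5 at [508.4 271.6 108.5] phi 5.5 tilt 0.09 w 0.51 g 41 F [ 0.6 -0.1 -0.5] -> x -0.0056 y 0.0048 z 0.1960 roll 0.0002
```

Request:
{"name": "servo_tool", "arguments": {"targets": [{"hand": 0.3, "x": -0.005, "y": 0.004, "z": 0.03, "roll": 0}, {"hand": 0.3, "x": -0.005, "y": 0.004, "z": 0.08, "roll": 0}, {"hand": 0.3, "x": -0.005, "y": 0.004, "z": 0.12, "roll": 0}, {"hand": 0.3, "x": -0.005, "y": 0.004, "z": 0.15, "roll": 0}, {"hand": 0.3, "x": -0.005, "y": 0.004, "z": 0.17, "roll": 0}, {"hand": 0.3, "x": -0.005, "y": 0.004, "z": 0.185, "roll": 0}, {"hand": 0.3, "x": -0.005, "y": 0.004, "z": 0.192, "roll": 0}, {"hand": 0.3, "x": -0.005, "y": 0.004, "z": 0.196, "roll": 0}, {"hand": 0.3, "x": -0.005, "y": 0.004, "z": 0.198, "roll": 0}, {"hand": 0.3, "x": -0.005, "y": 0.004, "z": 0.198, "roll": 0}]}}

```text
time: 23.37
tool_pos: [0.512, 0.2711, 0.0105]
tcp_rot: [2.111, 2.326, 0.002]
wrist_force: [-0.0, -0.8, -1.5]
width: 0.507
grip_force: 40.9
```

Request:
{"name": "servo_tool", "arguments": {"targets": [{"hand": 0.3, "x": 0, "y": 0, "z": 0.002, "roll": 0}, {"hand": 0.3, "x": 0, "y": 0, "z": 0.003, "roll": 0}, {"hand": 0.3, "x": 0, "y": 0, "z": 0.003, "roll": 0}]}}

```text
time: 23.62
tool_pos: [0.5121, 0.2713, 0.0094]
tcp_rot: [2.11, 2.327, 0.002]
wrist_force: [-0.2, -0.6, 4.1]
width: 0.504
grip_force: 41.4
```

Request:
{"name": "servo_tool", "arguments": {"targets": [{"hand": 0.3, "x": 0, "y": 0, "z": 0.001, "roll": 0}, {"hand": 0.3, "x": 0, "y": 0, "z": 0.001, "roll": 0}]}}

```text
time: 23.78
tool_pos: [0.5121, 0.2713, 0.0094]
tcp_rot: [2.11, 2.327, 0.002]
wrist_force: [-2.2, -0.7, 7.6]
width: 0.502
grip_force: 41.8
```

Request:
{"name": "servo_tool", "arguments": {"targets": [{"hand": -0.1, "x": 0, "y": 0, "z": 0, "roll": 0}, {"hand": -0.2, "x": 0, "y": 0, "z": 0, "roll": 0}, {"hand": -0.5, "x": 0, "y": 0, "z": 0, "roll": 0}, {"hand": -0.5, "x": 0, "y": 0, "z": 0, "roll": 0}, {"hand": -0.5, "x": 0, "y": 0, "z": -0.01, "roll": 0}, {"hand": -0.5, "x": 0, "y": 0, "z": -0.05, "roll": 0}, {"hand": -0.5, "x": 0, "y": 0, "z": -0.1, "roll": 0}, {"hand": -0.3, "x": 0, "y": 0, "z": -0.16, "roll": 0}, {"hand": -0.2, "x": 0, "y": 0, "z": -0.2, "roll": 0}, {"hand": 0, "x": 0, "y": 0, "z": -0.2, "roll": 0}]}}

```text
time: 24.62
tool_pos: [0.5151, 0.2727, 0.1137]
tcp_rot: [2.108, 2.324, 0.014]
wrist_force: [0.4, -0.3, 1.0]
width: 0.504
grip_force: 0.0
```

```bash
python3 -c "
from h import *
cv2.imwrite('pics/top7.png',cv2.resize(read_camera('top')[100:345,110:440,::-1],None,fx=2.4,fy=2.4,interpolation=cv2.INTER_CUBIC))
go(523,66,90,-76.3)"
```

```text
t 24.7 at [513.7 272.  111.2] phi 5.6 tilt 0.38 w 0.50 g 0 F [ 0.1 -0.3 -0.6] -> x -0.4120 y -0.0218 z 0.0414 roll 0.4549
```

View pics/top7.png

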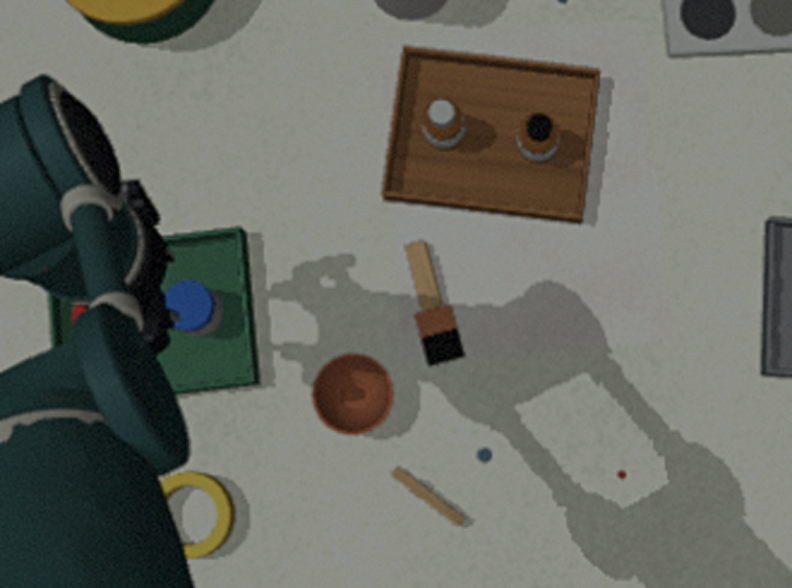

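Bottles are upright in the wood tray, the blue pot is in the green tray (190,305), and the brush (435,300), dish (353,393) and tape are unmoved.

Request:
{"name": "servo_tool", "arguments": {"targets": [{"hand": 0, "x": -0.05, "y": 0, "z": 0, "roll": 0.04}, {"hand": 0, "x": -0.1, "y": -0.005, "z": 0, "roll": 0.08}, {"hand": 0, "x": -0.16, "y": -0.008, "z": 0, "roll": 0.12}, {"hand": 0, "x": -0.22, "y": -0.01, "z": 0.01, "roll": 0.16}, {"hand": 0, "x": -0.28, "y": -0.012, "z": 0.02, "roll": 0.2}, {"hand": 0, "x": -0.34, "y": -0.015, "z": 0.03, "roll": 0.24}, {"hand": 0, "x": -0.39, "y": -0.018, "z": 0.04, "roll": 0.28}, {"hand": 0, "x": -0.412, "y": -0.02, "z": 0.04, "roll": 0.32}, {"hand": 0, "x": -0.412, "y": -0.02, "z": 0.04, "roll": 0.36}, {"hand": 0, "x": -0.412, "y": -0.02, "z": 0.04, "roll": 0.4}]}}

```text
time: 25.5
tool_pos: [0.5198, 0.0636, 0.0859]
tcp_rot: [-3.075, -0.639, 0.005]
wrist_force: [-0.2, 0.3, -0.7]
width: 0.502
grip_force: 0.0
```

```bash
python3 -c "
from h import *
go(520,65,60,-76)"
```

```text
t 25.5 at [519.8  63.6  85.9] phi -66.5 tilt 0.20 w 0.50 g 0 F [-0.2  0.3 -0.7] -> x 0.0016 y -0.0024 z 0.0518 roll 0.0526
```

Request:
{"name": "servo_tool", "arguments": {"targets": [{"hand": 0, "x": 0.001, "y": -0.002, "z": 0.03, "roll": 0.03}, {"hand": 0, "x": 0.001, "y": -0.002, "z": 0.05, "roll": 0.052}, {"hand": 0, "x": 0.001, "y": -0.002, "z": 0.05, "roll": 0.052}, {"hand": 0, "x": 0.001, "y": -0.002, "z": 0.05, "roll": 0.052}]}}

```text
time: 25.83
tool_pos: [0.5196, 0.0658, 0.061]
tcp_rot: [-3.116, -0.402, 0.007]
wrist_force: [0.3, 0.3, 0.9]
width: 0.501
grip_force: 0.0
```

```bash
python3 -c "
from h import *
go(520,65,3,-76)
cv2.imwrite('pics/side8.png',cv2.resize(read_camera('side')[120:320,180:420,::-1],None,fx=2.7,fy=2.7))"
```

```text
t 25.8 at [519.6  65.8  61. ] phi -75.3 tilt 0.24 w 0.50 g 0 F [0.3 0.3 0.9] -> x 0.0009 y 0.0019 z 0.1159 roll 0.0039
```

View pics/side8.png

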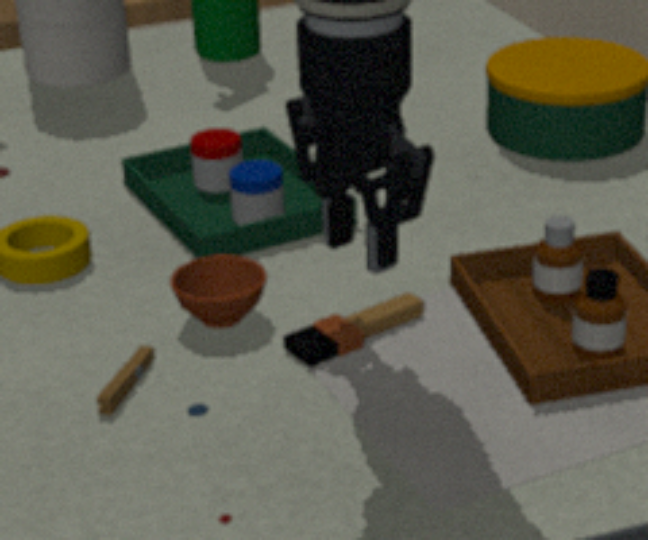

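Both pots are upright in the green tray (216,160 and 257,190), and the gripper is over the brush handle. Descending.

Request:
{"name": "servo_tool", "arguments": {"targets": [{"hand": 0, "x": 0.001, "y": 0.001, "z": 0.02, "roll": 0.003}, {"hand": 0, "x": 0.001, "y": 0.001, "z": 0.05, "roll": 0.003}, {"hand": 0, "x": 0.001, "y": 0.001, "z": 0.08, "roll": 0.003}, {"hand": 0, "x": 0.001, "y": 0.001, "z": 0.1, "roll": 0.003}, {"hand": 0, "x": 0.001, "y": 0.001, "z": 0.112, "roll": 0.003}, {"hand": 0, "x": 0.001, "y": 0.001, "z": 0.115, "roll": 0.003}, {"hand": 0, "x": 0.001, "y": 0.001, "z": 0.115, "roll": 0.003}]}}

```text
time: 26.47
tool_pos: [0.5219, 0.0657, 0.0049]
tcp_rot: [-3.118, -0.385, 0.001]
wrist_force: [-0.1, 0.3, 0.2]
width: 0.499
grip_force: 0.0
```

Request:
{"name": "servo_tool", "arguments": {"targets": [{"hand": 0.2, "x": 0, "y": 0, "z": 0, "roll": 0}, {"hand": 0.3, "x": 0, "y": 0, "z": 0, "roll": 0}, {"hand": 0.4, "x": 0, "y": 0, "z": 0, "roll": 0}, {"hand": 0.5, "x": 0, "y": 0, "z": 0, "roll": 0}, {"hand": 0.6, "x": 0, "y": 0, "z": 0, "roll": 0}, {"hand": 0.8, "x": 0, "y": 0, "z": 0, "roll": 0}, {"hand": 0.8, "x": 0, "y": 0, "z": 0, "roll": 0}, {"hand": 0.8, "x": 0, "y": 0, "z": 0, "roll": 0}], "grip_force": 35}}

```text
time: 27.13
tool_pos: [0.5228, 0.0657, 0.0061]
tcp_rot: [3.118, 0.384, 0.002]
wrist_force: [-1.4, -0.3, 5.4]
width: 0.22
grip_force: 35.3
```

```bash
python3 -c "
from h import *
go(506,-318,80,-4.5)"
```

```text
t 27.1 at [522.8  65.7   6.1] phi -75.9 tilt 0.08 w 0.22 g 35 F [-1.4 -0.3  5.4] -> x -0.2187 y 0.7364 z -0.1480 roll -0.3969
```

Request:
{"name": "servo_tool", "arguments": {"targets": [{"hand": 0.8, "x": 0, "y": 0, "z": -0.03, "roll": 0}, {"hand": 0.8, "x": 0, "y": 0, "z": -0.1, "roll": 0}, {"hand": 0.8, "x": 0, "y": 0.02, "z": -0.15, "roll": -0.02}, {"hand": 0.8, "x": -0.02, "y": 0.08, "z": -0.15, "roll": -0.055}, {"hand": 0.8, "x": -0.05, "y": 0.15, "z": -0.15, "roll": -0.09}, {"hand": 0.8, "x": -0.07, "y": 0.22, "z": -0.15, "roll": -0.125}, {"hand": 0.8, "x": -0.09, "y": 0.29, "z": -0.15, "roll": -0.16}, {"hand": 0.8, "x": -0.11, "y": 0.36, "z": -0.15, "roll": -0.195}, {"hand": 0.8, "x": -0.13, "y": 0.43, "z": -0.15, "roll": -0.23}, {"hand": 0.8, "x": -0.15, "y": 0.5, "z": -0.15, "roll": -0.265}]}}

```text
time: 27.97
tool_pos: [0.5092, -0.1966, 0.0799]
tcp_rot: [-2.691, -1.619, 0.001]
wrist_force: [0.7, -0.1, -0.8]
width: 0.219
grip_force: 34.7
```

```bash
python3 -c "
from h import *
go(506,-313,80,-4.5)"
```

```text
t 28.0 at [ 509.2 -196.6   79.9] phi -27.9 tilt 0.04 w 0.22 g 35 F [ 0.7 -0.1 -0.8] -> x -0.2087 y 0.1034 z -0.0004 roll -0.1302
```

Request:
{"name": "servo_tool", "arguments": {"targets": [{"hand": 0.8, "x": -0.05, "y": 0.025, "z": 0, "roll": -0.035}, {"hand": 0.8, "x": -0.1, "y": 0.05, "z": 0, "roll": -0.07}, {"hand": 0.8, "x": -0.15, "y": 0.075, "z": 0, "roll": -0.1}, {"hand": 0.8, "x": -0.19, "y": 0.095, "z": 0, "roll": -0.127}, {"hand": 0.8, "x": -0.2, "y": 0.1, "z": 0, "roll": -0.127}, {"hand": 0.8, "x": -0.2, "y": 0.1, "z": 0, "roll": -0.127}, {"hand": 0.8, "x": -0.2, "y": 0.1, "z": 0, "roll": -0.127}, {"hand": 0.8, "x": -0.2, "y": 0.1, "z": 0, "roll": -0.127}]}}

```text
time: 28.63
tool_pos: [0.5063, -0.3054, 0.0797]
tcp_rot: [-2.323, -2.113, -0.0]
wrist_force: [0.2, 0.1, -0.1]
width: 0.218
grip_force: 34.7
```

```bash
python3 -c "
from h import *
go(506,-313,14,-4.5)
cv2.imwrite('pics/side9.png',cv2.resize(read_camera('side')[140:440,280:520,::-1],None,fx=2,fy=2))"
```

```text
t 28.6 at [ 506.3 -305.4   79.7] phi -5.4 tilt 0.10 w 0.22 g 35 F [ 0.2  0.1 -0.1] -> x -0.0153 y 0.0010 z 0.1314 roll -0.0051
```

View pics/side9.png

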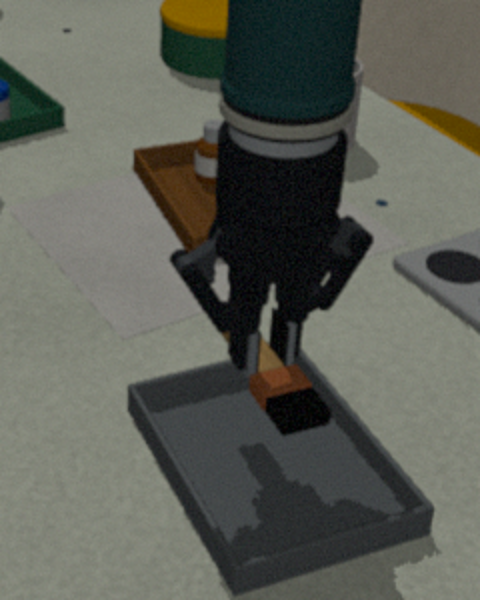

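The brush is held level above the grey tray, with its bristles at (298,408). Lowering.

Request:
{"name": "servo_tool", "arguments": {"targets": [{"hand": 0.8, "x": -0.014, "y": 0.001, "z": 0.02, "roll": -0.005}, {"hand": 0.8, "x": -0.014, "y": 0.001, "z": 0.05, "roll": -0.005}, {"hand": 0.8, "x": -0.014, "y": 0.001, "z": 0.08, "roll": -0.005}, {"hand": 0.8, "x": -0.014, "y": 0.001, "z": 0.11, "roll": -0.005}, {"hand": 0.8, "x": -0.014, "y": 0.001, "z": 0.127, "roll": -0.005}, {"hand": 0.8, "x": -0.014, "y": 0.001, "z": 0.132, "roll": -0.005}, {"hand": 0.8, "x": -0.014, "y": 0.001, "z": 0.135, "roll": -0.005}, {"hand": 0.8, "x": -0.014, "y": 0.001, "z": 0.135, "roll": -0.005}]}}

```text
time: 29.35
tool_pos: [0.5069, -0.3135, 0.0131]
tcp_rot: [2.306, 2.133, 0.0]
wrist_force: [-0.1, -0.1, 0.3]
width: 0.218
grip_force: 34.7
```

Request:
{"name": "servo_tool", "arguments": {"targets": [{"hand": 0.8, "x": 0, "y": 0, "z": 0.002, "roll": 0}, {"hand": 0.8, "x": 0, "y": 0, "z": 0.003, "roll": 0}, {"hand": 0.8, "x": 0, "y": 0, "z": 0.003, "roll": 0}]}}

```text
time: 29.6
tool_pos: [0.5071, -0.3142, 0.012]
tcp_rot: [2.306, 2.132, 0.0]
wrist_force: [0.7, -0.0, -0.6]
width: 0.222
grip_force: 34.7
```

Request:
{"name": "servo_tool", "arguments": {"targets": [{"hand": 0.8, "x": 0, "y": 0, "z": 0.002, "roll": 0}, {"hand": 0.8, "x": 0, "y": 0, "z": 0.003, "roll": 0}, {"hand": 0.8, "x": 0, "y": 0, "z": 0.003, "roll": 0}]}}

```text
time: 29.85
tool_pos: [0.5071, -0.3143, 0.0111]
tcp_rot: [2.306, 2.132, 0.0]
wrist_force: [-1.9, 1.3, 5.4]
width: 0.215
grip_force: 35.3
```

Request:
{"name": "servo_tool", "arguments": {"targets": [{"hand": 0.5, "x": 0, "y": 0, "z": 0, "roll": 0}, {"hand": 0.3, "x": 0, "y": 0, "z": 0, "roll": 0}, {"hand": 0, "x": 0, "y": 0, "z": 0, "roll": 0}, {"hand": 0, "x": 0, "y": 0, "z": 0, "roll": 0}, {"hand": 0, "x": 0, "y": 0, "z": -0.01, "roll": 0}, {"hand": 0, "x": 0, "y": 0, "z": -0.05, "roll": 0}, {"hand": 0, "x": 0, "y": 0, "z": -0.12, "roll": 0}, {"hand": 0, "x": 0, "y": 0, "z": -0.2, "roll": 0}, {"hand": 0, "x": 0, "y": 0, "z": -0.28, "roll": 0}, {"hand": 0, "x": 0, "y": 0, "z": -0.35, "roll": 0}]}}

```text
time: 30.68
tool_pos: [0.5068, -0.314, 0.1877]
tcp_rot: [2.306, 2.132, 0.001]
wrist_force: [0.5, 0.1, 0.3]
width: 0.501
grip_force: 0.0
```

Request:
{"name": "servo_tool", "arguments": {"targets": [{"hand": 0, "x": 0, "y": 0, "z": -0.05, "roll": 0}, {"hand": 0, "x": 0, "y": 0, "z": -0.05, "roll": 0}, {"hand": 0, "x": 0, "y": 0, "z": -0.05, "roll": 0}]}}

```text
time: 30.93
tool_pos: [0.5079, -0.3147, 0.2128]
tcp_rot: [2.303, 2.129, 0.002]
wrist_force: [-0.4, -0.4, -1.2]
width: 0.502
grip_force: 0.0
```

```bash
python3 -c "
from h import *
cv2.imwrite('pics/side10.png',read_camera('side')[:,:,::-1]);cv2.imwrite('pics/top10.png',read_camera('top')[:,:,::-1])"
```

```text
(no output)
```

View pics/side10.png

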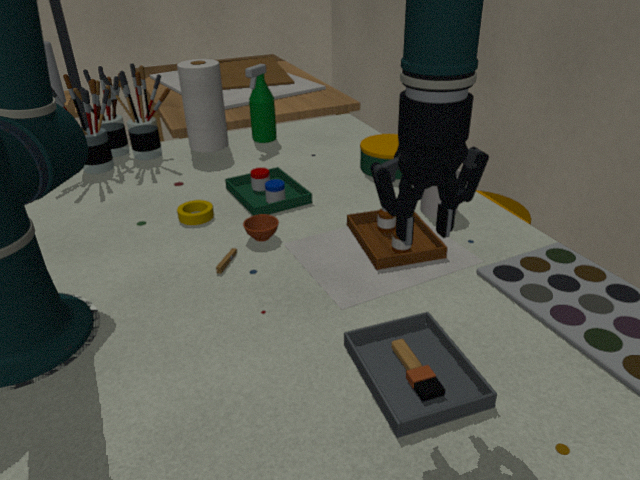

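View pics/top10.png

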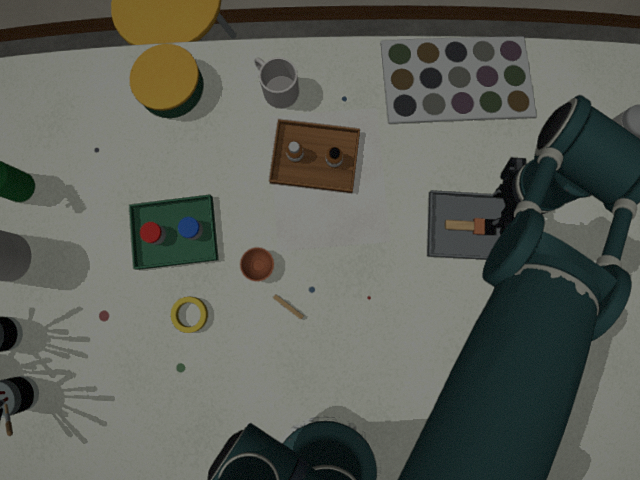

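Everything is in place: the bottles in the wood tray at (294,150) and (335,155), the pots in the green tray at (151,232) and (188,228), and the brush flat in the grey tray at (475,226). The dish (257,264) and tape (189,315) have not moved, and the gripper is clear.

```bash
python3 -c "
from workcell import ticket
print(ticket.finish_job())"
```

```text
the job is handed in; nothing more can be done
None
```

I handed in the job after about 31 s of robot time: both ink bottles stand in the wooden tray, both paint pots stand in the green tray, the brush lies flat in the grey tray, and the tape and dish are where they were.

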